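Seat a magnifier lens in its cell and swing the clip over it

TASK

Push the loose brass-rimmed lens along the top of the aluminium lens jig with your fingertips until it drops flat into the round recess, then push the red peg round to swing the retaining clip fully shut over the lens. The lens may only be pushed, never picked up; leave the tape roll, the red suction cup and the screwdriver beside the jig where they lie.

Things in the scene. Friction and masses are not known exactly. Their poses are not given: they have to be found in the camera images.
- jig: Lens jig: aluminium block fixed to the desk, 120 (x) x 215 (y) x 18 mm. Origin on the desk surface, z up; the flat top (deck) is 18 mm above it and spans x -60..60, y -114..+100 mm. The lens starts lying on the deck at the -y end; the recess is at the +y end, at (0, +50) mm. No fence round the deck.
- cell_center (a point): Centre of the mouth of the round recess with a black floor, at deck height. Recess: 58 mm diameter, 10 mm deep, edge chamfered 1 mm.
- lens_center (a point): Centre (half-way up) of the loose lens: a disc 54 mm in diameter, 10 mm thick, brass rim, green glass, about 80 g; z is its axis. On the deck the centre is 5 mm above the deck; seated in the recess the lens is flush and the centre is 5 mm below the deck. Pushed towards the recess it tips over the near edge when about 10 mm short of the recess centre and drops in.
- clip_hinge (a point): Upright axis of the retaining clip, at deck height, on the jig at (+42, +80) mm of its frame.
- clip_peg (a point): Middle of the red upright peg near the free end of the clip, 85 mm from the hinge axis: 12 mm in diameter, from 6 to 30 mm above the deck (this point is 18 mm above it). The clip itself is a dark steel bar 10 mm wide that swings level, its underside 2.5 mm above the deck, so it passes over a seated lens only.
- clip (a joint): Angle of the retaining clip, rad. 0 = fully shut (against its stop): the bar lies across the lens, pointing from the hinge axis in the jig's direction (-0.942, -0.336). It grows as the clip opens, turning clockwise seen from above, up to 1.6. It starts open at 1.0 to 1.5, out of the lens's way, moves against light friction (about 0.6 N at the peg) and stays where it is left.
- tape: Tape roll lying flat, 68 mm across, 19 mm high; origin under its centre. Leave alone.
- sucker: Red suction cup, 43 mm across, 37 mm high; origin under its centre. Leave alone.
- driver: Red and white screwdriver lying flat, 102 mm long (along its y), 13 mm thick; origin under its centre. Leave alone.
Not all that is in view belongs to the job. Of the things shaped like the part that bears lens_center, the brass one is meant.

How it is judged:
On the way, in this order (a step that is already met when the one before it is completed fails the run):
1. the lens lies flat in the recess, the clip still open (horizontal distance between lens_center and cell_center below 0.005 m and z of lens_center in the frame of jig below 0.0148 m and angle between lens_center's own z axis and vertical below 0.05 rad and value of joint clip above 0.5 rad), for 0.2 s.
2. the clip is shut over the lens (horizontal distance between lens_center and cell_center below 0.005 m and z of lens_center in the frame of jig below 0.0148 m and angle between lens_center's own z axis and vertical below 0.05 rad and value of joint clip below 0.12 rad), for 0.2 s.
At the end, for the whole second after the job is handed in: The lens rests flat in the recess (within 5 mm of its centre, not more than 1.8 mm above flush with the deck, level within 0.05 rad) and the clip stands within 0.12 rad of fully shut (all of step 2 and linear speed of lens below 0.01 m/s); the robot touches nothing.
It fails at once if the lens was lifted off the deck (more than 8 mm) (z of lens_center in the frame of jig above 0.031 m).
It fails at once if the tape roll was moved more than 20 mm (distance of tape from where it was at the start of the episode above 0.02 m).
It fails at once if the suction cup was moved more than 20 mm (distance of sucker from where it was at the start of the episode above 0.02 m).
It fails at once if the screwdriver was moved more than 20 mm (distance of driver from where it was at the start of the episode above 0.02 m).
It also fails if it takes over 54 s, if anything falls off the work surface, if the arm or the gripper's body presses on something with over 40 N, if the wrist force passes 120 N, or if a joint passes its speed limit or range.

ROBOT

A 7-joint arm with a two-finger parallel gripper is mounted at the origin on a cart in front of the work surface, level with it; the furniture and walls round the work are solid. World frame = base frame: x ahead of the robot, y to its left, z up, the work surface at z = 0. Lengths are in m, angles in rad, forces in N, time in s.
With the tool pointing down it reaches from about 0.425 to 0.875 m from the base axis. Payload 4.7 kg.
Tool frame: the origin (TCP) lies midway between the tips of the shut fingers; the grasp point (between the pads) lies ctrl.grasp_offset behind it (ctrl.grasp_offset is the distance from the TCP to the grasp point, in m); z points along the fingers, y is the line along which they close (so a half turn about z gives the same grasp; the last joint's range is limited). The gripper opens to 87 mm and grips with 3 to 60 N. Pads are 19 mm wide; open, the fingers measure 117 mm over their backs; the gripper's body (75 mm by 190 mm) begins 51 mm behind the grasp point.
Start: joints at [-1.177, 0.321, -0.07, 1.45, 0.023, 1.371, -0.057], TCP at [0.241, 0.604, 0.223] pointing down, gripper open.
Joint ranges: [-2.86, 2.86], [-0.3, 2.09], [-1.38, 1.24], [0.06, 2.45], [-1.56, 4.7], [0.09, 2.05], [-2.69, 2.69]. Speed limits (rad/s): [2.57, 2.57, 3.14, 3.14, 3.14, 3.14, 3.14].

INTERFACE

Orientations are given as a rotation vector (axis times angle).
In Python, from bench import ctrl gives the robot as it stands. The module is installed in compiled form; this text tells all that it offers.
- The arm moves only by the tool jog_arm, never from a script. Its argument "moves" is one flat list of numbers, 7 for each row, row after row: the shift along the tool's x, y, z in units of 30 cm (1.0 is 30 cm), then the turn, a rotation vector about the tool's x, y, z in units of 60 degrees (1.0 is 60 degrees), then the gripper's target within -1 to 1 (fully open at 1, half-way at 0, shut at -1). In form: [x, y, z, wx, wy, wz, fingers, x, y, z, wx, wy, wz, fingers, ...]. A call has exactly 8 rows; each row is the pose to reach, as a shift and turn from the pose commanded when the call began, along the tool's axes at that moment; what a row does not reach only later rows make up. A row lasts 1/8 s, in which the tool goes at most 62.5 mm and 10.7 degrees, less where a joint would pass 70% of its speed; a pose out of reach is approached as far as the arm can. A call with a number of a shift or a turn outside -1 to 1 is refused whole. A call with a gripper value outside its range is refused whole. The fingers move at their own pace and stop on an object; "newtons" is the grip in N (left out, the last holds). Time passes only in rows, so rows that repeat a pose let the fingers close, or fill a call up. It gives the time, the measured TCP pose, the force, the opening and the grip force at its end, in the units of the state.
- ctrl.get_state(): the state, without advancing time (a new reading comes with each control period).
- ctrl.get_image(name): name is "scene" or "top"; returns a dict with "pixels" (400x640x3 uint8, red, green, blue), "fx", "fy", "cx", "cy" (pixels), "dist" ([k1, k2, p1, p2, k3] as OpenCV has them; the pictures are not rectified), "xyz" and "rotation" of the camera in the world. Camera axes: x right, y up, looking along -z (the intrinsics and any distortion apply to the point x, -y, -z); pixel columns grow to the right and rows downward; lengths in m; the calibration is good to about 2 mm. A picture is of the moment at which its call begins. There is no depth.
- ctrl.close_job(): hands the job in; it is judged then, once.
The state is a dict: "time": time; "joint_positions": joint angles; "qd": joint speeds; "joint_torque": joint torques, N m; "position": TCP position; "tool_rot": TCP orientation; "ft_force": force on the tool from outside, world axes, zero at the start; "torque": the same for the moment, N m; "grip_width": opening from 0.0 (shut) to 1.0 (fully open); "grip_force": force on a finger pad.
Only numpy, scipy, OpenCV 4.12 (cv2) and the standard library are available. Lean on these libraries where they do the work, as an engineer would, in place of code of your own. Each camera call takes 0.05 s, during which the arm holds its last target. There are 200 camera calls.

## Working session

There is one attempt and no reset: what is moved stays moved. The work goes in short steps, Python scripts to look and compute and a tool call to move; the robot and the scene stay as the last step left them, time stands still between calls to the robot, and variables do not carry over. Pictures are saved under pics/ and viewed, at most 10 in all, crops included, and the job is handed in when it is done.

Besides the shell and the picture viewer there is one more tool, called as name(argument=value, ...) on one line, values as JSON. jog_arm: Moves the arm, as the interface text tells. Its arguments: {"type":"object","properties":{"moves":{"type":"array"},"newtons":{"type":"number"}},"required":["moves"]}

```bash
mkdir -p pics; cat > h.py <<'E'
import numpy as np, cv2
from scipy.spatial.transform import Rotation as R
from bench import ctrl
def rot(im):
    r=np.array(im["rotation"],float)
    return r if r.shape==(3,3) else R.from_rotvec(r).as_matrix()
def cast(im,px,z):
    K=np.array([[im["fx"],0,im["cx"]],[0,im["fy"],im["cy"]],[0,0,1]],float)
    u=cv2.undistortPoints(np.array(px,float).reshape(-1,1,2),K,np.array(im["dist"],float)).reshape(-1,2)
    d=np.c_[u[:,0],-u[:,1],-np.ones(len(u))]@rot(im).T
    o=np.array(im["xyz"]); return o+d*((z-o[2])/d[:,2])[:,None]
def togo(p):
    s=ctrl.get_state(); M=R.from_rotvec(s["tool_rot"])
    return M.inv().apply(np.array(p)-s["position"])/0.3
E
python3 - <<'E'
from h import *
for n in("scene","top"):
    im=ctrl.get_image(n); cv2.imwrite(f"pics/{n}0.png",im["pixels"][:,:,::-1]); print(n,im["xyz"],im["rotation"],im["fx"],im["dist"])
s=ctrl.get_state(); print(s["position"],R.from_rotvec(s["tool_rot"]).as_matrix().round(3),ctrl.grasp_offset,s["ft_force"],s["time"])
E
```

```text
scene [-0.05805136  0.49555045  0.51054006] [ 0.58008002 -1.10885439 -1.94810604] 493.4533510293319 [-0.02745017  0.          0.          0.          0.        ]
top [0.46148845 0.07305256 0.90989894] [ 0.04637954 -0.0613082  -1.57271514] 363.44778082387717 [-0.0833731  0.         0.         0.         0.       ]
[0.24085776 0.6031854  0.22156281] [[-0.929  0.371 -0.001]
 [ 0.371  0.929 -0.002]
 [-0.    -0.002 -1.   ]] 0.0187 [-0.34189734  0.11018124 -0.23865969] 0.1
```

View pics/top0.png

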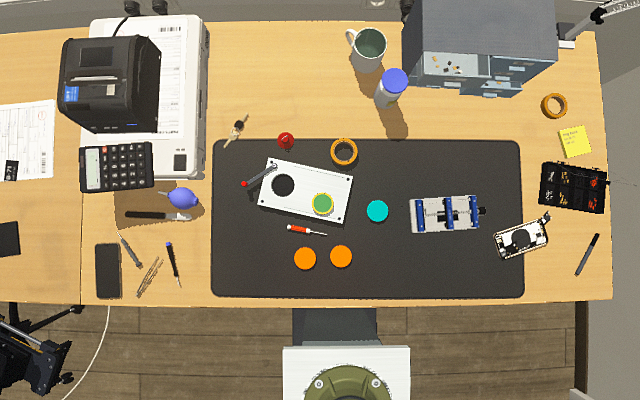

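View pics/scene0.png

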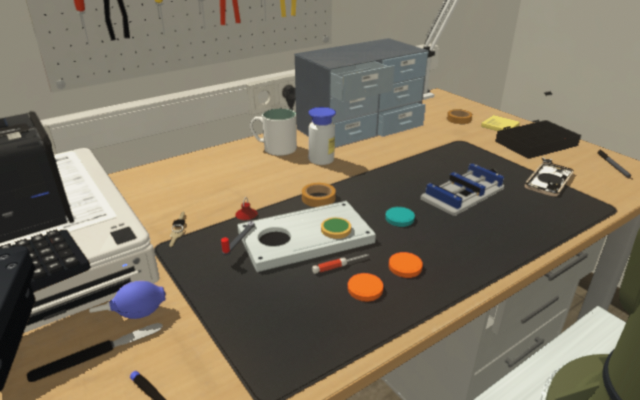

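The top view shows the jig, with the recess at (283,185), the peg at (243,184) and the hinge at about (274,165). The disc candidates are a brass-rimmed green one at (323,203), a teal one at (377,211) and orange ones at (305,258) and (341,256). The one at (323,203) fits, because it has a brass rim and lies on the deck. I'll confirm it in a crop.

```bash
python3 - <<'E'
from h import *
im=ctrl.get_image("top"); p=im["pixels"]; bgr=p[:,:,::-1].copy(); hsv=cv2.cvtColor(bgr,cv2.COLOR_BGR2HSV)
cv2.imwrite("pics/c1.png",cv2.resize(bgr[120:250,230:390],None,fx=5,fy=4.6,interpolation=cv2.INTER_CUBIC)[:600])
def blob(m,box):
    x0,y0,x1,y1=box; k=np.zeros(m.shape,np.uint8); k[y0:y1,x0:x1]=m[y0:y1,x0:x1]
    c=max(cv2.findContours(k,cv2.RETR_EXTERNAL,cv2.CHAIN_APPROX_NONE)[0],key=cv2.contourArea); return c
H,S,V=cv2.split(hsv)
def ctr(c): return cv2.minEnclosingCircle(c)
def mom(c): m=cv2.moments(c); return m["m10"]/m["m00"],m["m01"]/m["m00"]
lens=blob(((S>90)&(V>60)).astype(np.uint8),(305,188,340,218)); print("lens",ctr(lens),mom(lens),cast(im,[mom(lens)],.028))
rec=blob((V<90).astype(np.uint8),(266,170,300,200)); print("rec",ctr(rec),mom(rec),cast(im,[mom(rec)],.016))
jig=blob(((S<60)&(V>150)).astype(np.uint8),(240,145,360,235)); b=cv2.minAreaRect(jig); print("jig",b); pts=cv2.boxPoints(b); print(cast(im,pts,.018).round(4),cast(im,[b[0]],.018))
peg=blob(((S>150)&(V>80)&((H<8)|(H>172))).astype(np.uint8),(232,172,256,196)); print("peg",mom(peg),cast(im,[mom(peg)],.042))
E
```

```text
lens ((322.2441711425781, 203.01162719726562), 11.014436721801758) (322.12015503875966, 203.11191860465115) [[0.51053401 0.06069983 0.028     ]]
rec ((282.625, 184.75), 11.267447471618652) (282.53324099722994, 184.78993536472757) [[0.55678011 0.15824283 0.016     ]]
jig ((304.71563720703125, 189.98602294921875), (87.43902587890625, 48.58536148071289), 12.68038272857666)
[[ 0.509   0.2214  0.018 ]
 [ 0.6268  0.1961  0.018 ]
 [ 0.5784 -0.0154  0.018 ]
 [ 0.4614  0.0119  0.018 ]] [[0.54357096 0.10333033 0.018     ]]
peg (243.76190476190476, 183.4047619047619) [[0.55763043 0.24920049 0.042     ]]
```

View pics/c1.png

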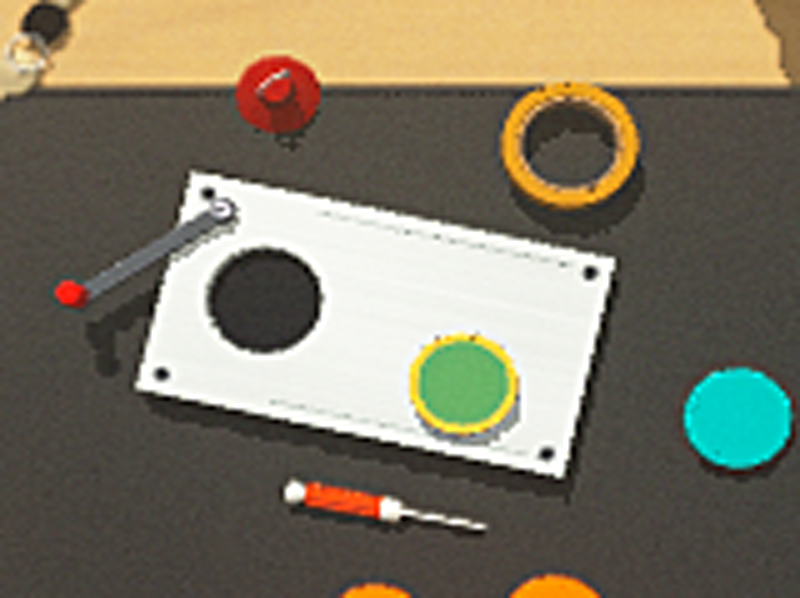

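The crop confirms the brass rim and green glass at crop (463,382). The clip is open by about 1.1 rad, and its bar points up and left, clear of the recess. I'm moving towards a spot behind the lens, with the fingers 40 mm apart to cradle it.

jog_arm(moves=[-0.09,-0.09,0,0,0,0.125,-0.08,-0.19,-0.19,0,0,0,0.25,-0.08,-0.28,-0.28,0,0,0,0.375,-0.08,-0.37,-0.37,0,0,0,0.5,-0.08,-0.47,-0.47,0,0,0,0.625,-0.08,-0.56,-0.56,0,0,0,0.75,-0.08,-0.65,-0.65,0,0,0,0.875,-0.08,-0.75,-0.74,0,0,0,1,-0.08], newtons=20)

```text
time: 1.15
position: [0.3678, 0.3128, 0.2224]
tool_rot: [-2.061, -2.371, 0.0]
ft_force: [0.7, 0.3, 0.4]
grip_width: 0.462
grip_force: 0.0
```

```bash
cat > g.py <<'E'
from h import *
import sys
p=[float(v) for v in sys.argv[1:4]]; yaw=np.radians(float(sys.argv[4]))  # world dir of tool y
s=ctrl.get_state(); M=R.from_rotvec(s["tool_rot"])
y=np.array([np.cos(yaw),np.sin(yaw),0]); z=np.array([0,0,-1.]); x=np.cross(y,z)
print(s["time"],np.round(s["position"],4),"width",round(s["grip_width"],3),"F",np.round(s["ft_force"],1),"q",np.round(s["joint_positions"],2))
print("go",togo(p).round(3),"turn",((M.inv()*R.from_matrix(np.c_[x,y,z])).as_rotvec()/np.radians(60)).round(3))
E
python3 g.py 0.4935 0.0247 0.10 -25.2
```

```text
1.15 [0.3678 0.3128 0.2224] width 0.462 F [0.7 0.3 0.4] q [-0.94 -0.04  0.18  1.86  0.01  1.32 -0.63]
go [-1.01   0.281  0.408] turn [-0.    -0.     0.554]
```

jog_arm(moves=[-0.14,0.04,0.05,0,0,0.08,-0.08,-0.29,0.08,0.1,0,0,0.16,-0.08,-0.43,0.12,0.15,0,0,0.24,-0.08,-0.57,0.16,0.2,0,0,0.32,-0.08,-0.71,0.2,0.27,0,0,0.4,-0.08,-0.86,0.24,0.34,0,0,0.48,-0.08,-1,0.28,0.41,0,0,0.555,-0.08,-1,0.28,0.41,0,0,0.555,-0.08])

```text
time: 2.15
position: [0.4932, 0.025, 0.098]
tool_rot: [2.656, 1.677, -0.006]
ft_force: [-0.1, 0.5, -0.1]
grip_width: 0.463
grip_force: 0.0
```

```bash
python3 g.py 0.4935 0.0247 0.0225 -25.2
```

```text
2.15 [0.4932 0.025  0.098 ] width 0.463 F [-0.1  0.5 -0.1] q [-0.6   0.1   0.53  2.   -0.05  1.07 -0.5 ]
go [0.    0.002 0.252] turn [-0.001  0.003 -0.004]
```

jog_arm(moves=[0,0,0.1,0,0,0,-0.08,0,0,0.2,0,0,0,-0.08,0,0,0.25,0,0,0,-0.08,0,0,0.25,0,0,0,-0.08,0.03,0,0.25,0,0,0,-0.08,0.06,0,0.25,0,0,0,-0.08,0.09,0,0.25,0,0,0,-0.08,0.12,0,0.25,0,0,0,-0.08])

```text
time: 3.15
position: [0.5096, 0.0626, 0.025]
tool_rot: [2.65, 1.687, 0.001]
ft_force: [-0.4, -1.2, 1.1]
grip_width: 0.461
grip_force: 0.7
```

jog_arm(moves=[0.02,0,0,0,0,0,-0.08,0.05,0,0,0,0,0,-0.08,0.08,0,0,0,0,0,-0.08,0.11,0,0,0,0,0,-0.08,0.13,0,0,0,0,0,-0.08,0.15,0,0,0,0,0,-0.08,0.16,0,0,0,0,0,-0.08,0.16,0,0,0,0,0,-0.08])

```text
time: 4.15
position: [0.5295, 0.1057, 0.0246]
tool_rot: [-2.65, -1.687, -0.001]
ft_force: [0.1, 0.5, 0.3]
grip_width: 0.459
grip_force: 0.3
```

```bash
cat > look.py <<'E'
from h import *
import sys
n,f=sys.argv[1:3]
im=ctrl.get_image(n); b=im["pixels"][:,:,::-1]
x,y,w,h=(230,120,160,120) if n=="top" else (200,170,200,150)
cv2.imwrite(f,cv2.resize(b[y:y+h,x:x+w],None,fx=4,fy=4,interpolation=cv2.INTER_CUBIC))
E
python3 g.py 0.5447 0.1333 0.0225 -25.2; python3 look.py scene pics/s2.png
```

```text
4.15 [0.5295 0.1057 0.0246] width 0.459 F [0.1 0.5 0.3] q [-0.66  0.29  0.46  1.95 -0.16  0.93 -0.55]
go [0.105 0.007 0.007] turn [ 0.    -0.     0.003]
```

View pics/s2.png

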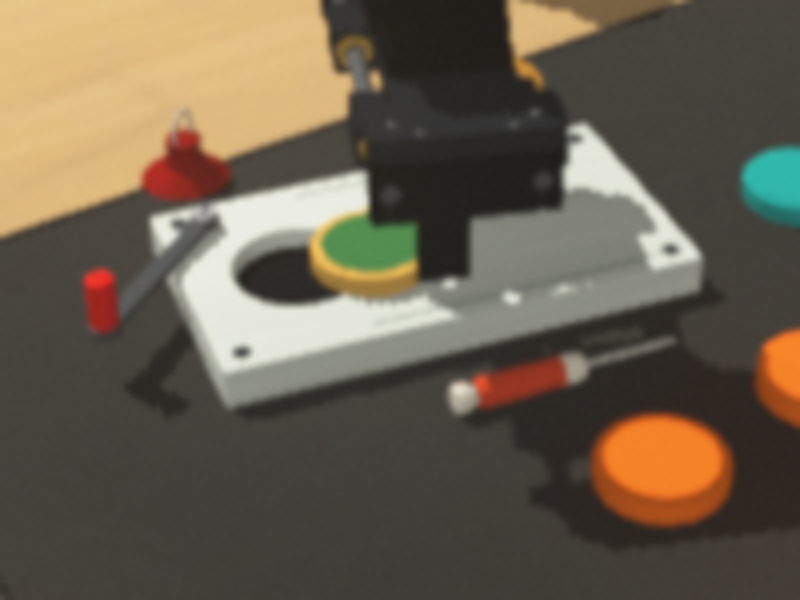

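The fingertips cradle the lens at crop (365,250), and its front edge now overhangs the recess at crop (290,270). I'm pushing the rest of the way slowly.

jog_arm(moves=[0.015,0.003,0.005,0,0,0,-0.08,0.03,0.006,0.005,0,0,0,-0.08,0.045,0.006,0.005,0,0,0,-0.08,0.06,0.006,0.005,0,0,0,-0.08,0.075,0.006,0.005,0,0,0,-0.08,0.09,0.006,0.005,0,0,0,-0.08,0.1,0.006,0.005,0,0,0,-0.08,0.1,0.006,0.005,0,0,0,-0.08])

```text
time: 5.2
position: [0.5438, 0.1323, 0.023]
tool_rot: [-2.65, -1.687, -0.0]
ft_force: [0.2, 0.0, 0.2]
grip_width: 0.46
grip_force: 0.0
```

```bash
python3 g.py 0.5447 0.1333 0.0225 -25.2; python3 look.py scene pics/s3.png
```

```text
5.2 [0.5438 0.1323 0.023 ] width 0.46 F [0.2 0.  0.2] q [-0.67  0.34  0.45  1.9  -0.18  0.94 -0.58]
go [0.004 0.001 0.002] turn [-0.    -0.     0.003]
```

View pics/s3.png

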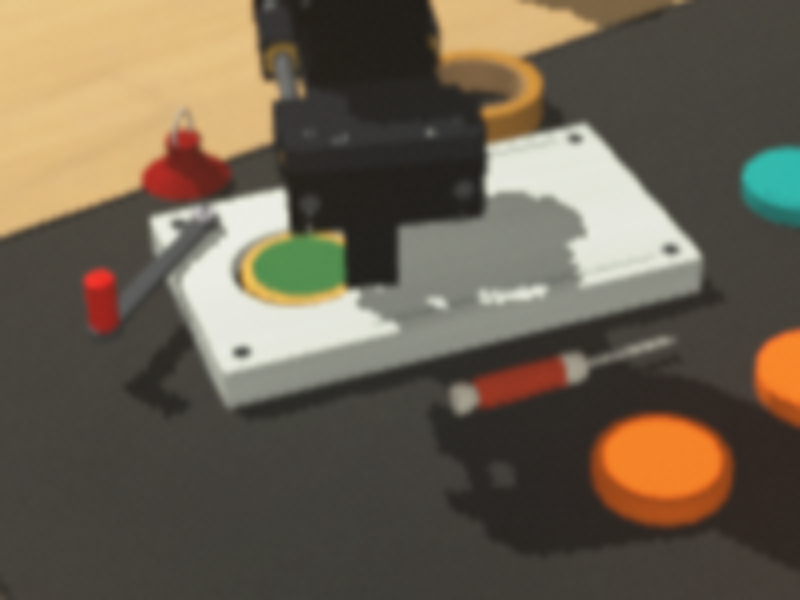

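The lens looks flush in the recess at crop (300,267). I'm lifting and moving above the peg while turning the tool so the fingers straddle it.

jog_arm(moves=[0,0,-0.1,0,0,0,-0.08,0,0,-0.2,0,0,-0.1,-0.08,0.06,-0.02,-0.26,0,0,-0.25,-0.08,0.14,-0.05,-0.26,0,0,-0.4,-0.08,0.22,-0.07,-0.26,0,0,-0.55,-0.08,0.3,-0.1,-0.26,0,0,-0.7,-0.08,0.37,-0.125,-0.26,0,0,-0.85,-0.08,0.37,-0.125,-0.26,0,0,-1,-0.08])

```text
time: 6.25
position: [0.5562, 0.2509, 0.1009]
tool_rot: [-1.44, -2.791, -0.001]
ft_force: [0.2, 0.2, -0.6]
grip_width: 0.459
grip_force: 0.0
```

```bash
python3 g.py 0.5576 0.2492 0.10 65; python3 look.py top pics/t4.png
```

```text
6.25 [0.5562 0.2509 0.1009] width 0.459 F [ 0.2  0.2 -0.6] q [-0.69  0.33  0.26  1.71 -0.09  1.12  0.22]
go [-0.007  0.001  0.003] turn [ 0.001 -0.001 -0.493]
```

View pics/t4.png

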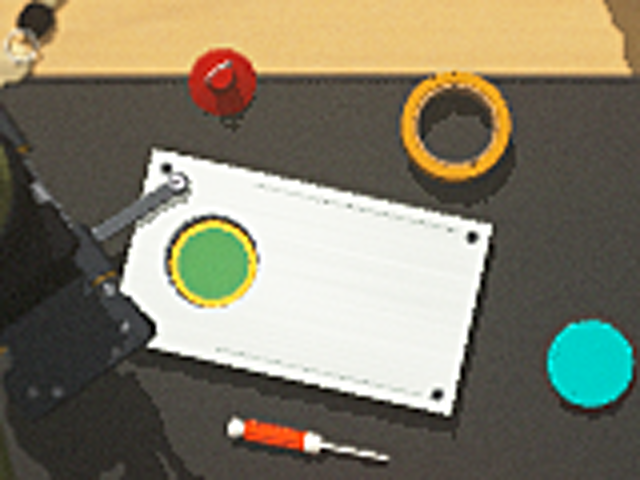

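The lens sits seated at crop (213,263), with an even brass ring and a small dark gap at the upper left. The clip is still open. I'm finishing the turn and lowering the fingers around the peg.

jog_arm(moves=[-0.007,0,0,0,0,-0.16,-0.08,-0.007,0,0,0,0,-0.32,-0.08,-0.007,0,0,0,0,-0.49,-0.08,-0.007,0,0.05,0,0,-0.49,-0.08,-0.007,0,0.11,0,0,-0.49,-0.08,-0.007,0,0.17,0,0,-0.49,-0.08,-0.007,0,0.23,0,0,-0.49,-0.08,-0.007,0,0.23,0,0,-0.49,-0.08])

```text
time: 7.3
position: [0.5564, 0.2458, 0.0296]
tool_rot: [-0.698, -3.06, 0.004]
ft_force: [-0.2, 1.0, -0.0]
grip_width: 0.458
grip_force: 0.0
```

```bash
python3 g.py 0.5576 0.2492 0.031 65; python3 - <<'E'
from h import *
h=np.array([.6038,.1789]);d=np.array([np.cos(np.radians(245)),np.sin(np.radians(245))])
for a in np.linspace(123.3,187.5,9):
    r=np.radians(a);p=h+.085*np.array([np.cos(r),np.sin(r)])+.014*d
    print(round(a),p.round(4),togo([*p,.031]).round(3))
E
python3 look.py scene pics/s5.png
```

```text
7.3 [0.5564 0.2458 0.0296] width 0.458 F [-0.2  1.  -0. ] q [-0.61  0.4   0.18  1.76 -0.09  0.99  0.73]
go [ 0.001  0.012 -0.005] turn [-0.003 -0.002 -0.011]
123 [0.5512 0.2373] [ 0.003 -0.033 -0.005]
131 [0.5418 0.23  ] [ 0.021 -0.068 -0.004]
139 [0.5334 0.2216] [ 0.034 -0.106 -0.004]
147 [0.5263 0.212 ] [ 0.042 -0.145 -0.004]
155 [0.5206 0.2016] [ 0.044 -0.184 -0.004]
163 [0.5164 0.1905] [ 0.04  -0.224 -0.004]
171 [0.5138 0.1788] [ 0.031 -0.262 -0.004]
179 [0.5129 0.167 ] [ 0.017 -0.299 -0.004]
188 [0.5136 0.1551] [-0.002 -0.334 -0.003]
```

View pics/s5.png

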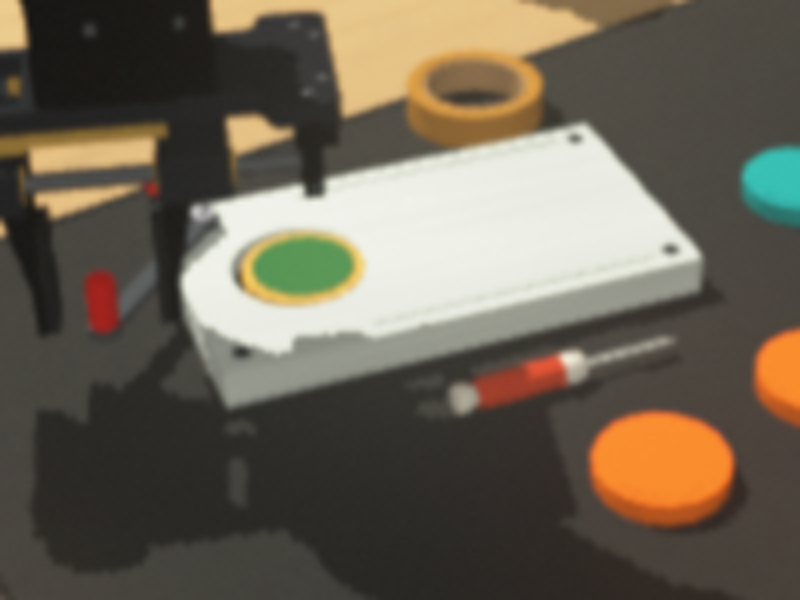

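The peg at crop (100,300) stands between the two fingers at (45,280) and (170,270). I'm sweeping along the arc.

jog_arm(moves=[0.003,-0.02,-0.003,0,0,0,-0.08,0.005,-0.035,-0.004,0,0,0,-0.08,0.021,-0.068,-0.004,0,0,0,-0.08,0.028,-0.087,-0.004,0,0,0,-0.08,0.034,-0.106,-0.004,0,0,0,-0.08,0.04,-0.13,-0.004,0,0,0,-0.08,0.042,-0.145,-0.004,0,0,0,-0.08,0.044,-0.165,-0.004,0,0,0,-0.08])

```text
time: 8.35
position: [0.5245, 0.2072, 0.0332]
tool_rot: [0.698, 3.063, 0.0]
ft_force: [-0.6, 1.2, 0.2]
grip_width: 0.462
grip_force: 0.4
```

```bash
python3 g.py 0.5136 0.1551 0.031 65; python3 - <<'E'
from h import *
h=np.array([.6038,.1789]);d=np.array([np.cos(np.radians(245)),np.sin(np.radians(245))])
for a in np.linspace(155,187.5,7):
    r=np.radians(a);p=h+.085*np.array([np.cos(r),np.sin(r)])+.014*d
    print(round(a),togo([*p,.031]).round(3))
E
```

```text
8.35 [0.5245 0.2072 0.0332] width 0.462 F [-0.6  1.2  0.2] q [-0.59  0.31  0.2   1.88 -0.07  0.96  0.76]
go [-0.043 -0.172  0.007] turn [ 0.     0.    -0.011]
155 [ 0.004 -0.021  0.007]
160 [ 0.002 -0.047  0.007]
166 [-0.002 -0.074  0.007]
171 [-0.009 -0.1    0.007]
177 [-0.018 -0.125  0.007]
182 [-0.029 -0.149  0.007]
188 [-0.043 -0.172  0.007]
```

jog_arm(moves=[0.004,-0.021,0.005,0,0,0,-0.08,0.002,-0.047,0.005,0,0,0,-0.08,-0.002,-0.074,0.005,0,0,0,-0.08,-0.009,-0.1,0.005,0,0,0,-0.08,-0.018,-0.125,0.005,0,0,0,-0.08,-0.029,-0.149,0.005,0,0,0,-0.08,-0.043,-0.172,0.005,0,0,0,-0.08,-0.043,-0.174,0.005,0,0,0,-0.08])

```text
time: 9.35
position: [0.5139, 0.1548, 0.0319]
tool_rot: [0.698, 3.063, 0.001]
ft_force: [0.0, 2.3, -0.3]
grip_width: 0.457
grip_force: 0.9
```

```bash
python3 g.py 0.5136 0.1551 0.12 65
```

```text
9.35 [0.5139 0.1548 0.0319] width 0.457 F [ 0.   2.3 -0.3] q [-0.54  0.26  0.22  1.94 -0.07  0.94  0.84]
go [ 0.001  0.001 -0.294] turn [ 0.001  0.    -0.012]
```

jog_arm(moves=[0,-0.005,0,0,0,0,-0.08,0,-0.01,0,0,0,0,-0.08,0,-0.015,0,0,0,0,-0.08,0,-0.02,0,0,0,0,-0.08,0,-0.02,0,0,0,0,-0.08,0,-0.02,0,0,0,0,-0.08,0,-0.01,0,0,0,0,-0.08,0,0.01,0,0,0,0,-0.08])

```text
time: 10.35
position: [0.5148, 0.1572, 0.0317]
tool_rot: [-0.697, -3.063, 0.002]
ft_force: [-0.2, -0.0, -0.8]
grip_width: 0.461
grip_force: 0.0
```

jog_arm(moves=[0,0.01,0,0,0,0,-0.08,0,0.015,-0.05,0,0,0,-0.08,0,0.015,-0.15,0,0,0,-0.08,0,0.02,-0.25,0,0,0,-0.08,0,0.12,-0.35,0,0,0,-0.08,0,0.25,-0.4,0,0,0,-0.08,0,0.4,-0.4,0,0,0,-0.08,0,0.5,-0.4,0,0,0,-0.08])

```text
time: 11.35
position: [0.5805, 0.2948, 0.1533]
tool_rot: [0.696, 3.062, 0.002]
ft_force: [-0.0, -0.5, -0.6]
grip_width: 0.459
grip_force: 0.0
```

```bash
python3 g.py 0.5136 0.1551 0.12 65; python3 look.py top pics/t6.png; python3 - <<'E'
from h import *
im=ctrl.get_image("top"); hsv=cv2.cvtColor(im["pixels"],cv2.COLOR_RGB2HSV); H,S,V=cv2.split(hsv)
m=((S>150)&(V>80)&((H<8)|(H>172))); m[:165]=0;m[215:]=0;m[:,:240]=0;m[:,330:]=0
v,u=np.nonzero(m); p=cast(im,[(u.mean(),v.mean())],.042)[0]; print(len(u),p,np.degrees(np.arctan2(p[1]-.1789,p[0]-.6038))%360,"shut 186.8")
E
```

```text
11.35 [0.5805 0.2948 0.1533] width 0.459 F [-0.  -0.5 -0.6] q [-0.65  0.36  0.18  1.55 -0.07  1.24  0.66]
go [ 0.    -0.516  0.11 ] turn [ 0.001  0.001 -0.01 ]
22 [0.51996445 0.16766968 0.042     ] 187.6297266003646 shut 186.8
```

View pics/t6.png

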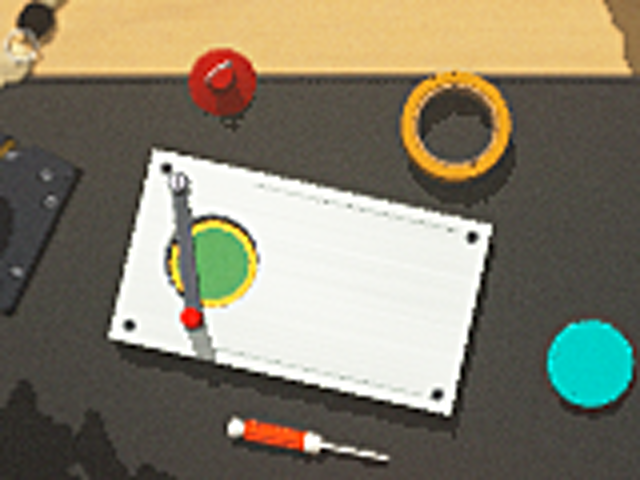

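The clip lies across the seated lens, with the peg at crop (192,318). The bar measures fully shut, at 187.6° against an expected 186.8°. The arm is clear and the bystander objects haven't moved.

```bash
python3 -c "
from bench import ctrl
print(ctrl.close_job())"
```

```text
the job is handed in; nothing more can be done
None
```

I pushed the lens along the deck until it dropped flat into the recess, swung the clip shut over it, and handed the job in at about 11.5 s; the hand-in gave no verdict, but the last picture shows the lens seated, the clip closed and the other items unmoved.

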